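# Clip the brass punch back on its snap hook

## Robot

A 7-joint arm with a two-finger parallel gripper is mounted at the origin on the work surface. World frame = base frame: x ahead of the robot, y to its left, z up, the work surface at z = 0. Lengths are in m, angles in rad, forces in N, time in s.
With the tool pointing down it reaches from about 0.425 to 1.025 m from the base axis. Payload 9.4 kg.
Tool frame: the origin (TCP) lies midway between the tips of the shut fingers; the grasp point (between the pads) lies 19 mm behind it; z points along the fingers, y is the line along which they close (so a half turn about z gives the same grasp; the last joint's range is limited). The gripper opens to 93 mm and grips with 3 to 60 N. Pads are 15 mm wide; open, the fingers measure 128 mm over their backs; the gripper's body (75 mm by 188 mm) begins 65 mm behind the grasp point.
Start: joints at [-1.316, 0.599, -0.003, 1.599, 0.002, 0.943, -0.08], TCP at [0.236, 0.685, 0.219] pointing down, gripper open.
Joint ranges: [-2.57, 2.57], [-0.35, 1.97], [-1.29, 1.29], [0.11, 2.56], [-1.05, 4.19], [0.11, 1.86], [-2.63, 2.63]. Speed limits (rad/s): [2.22, 2.22, 3.01, 3.01, 3.14, 3.14, 3.14].

## Interface

Orientations are given as a 3x3 rotation matrix whose columns are the frame's x, y, z axes.
In Python, from bench import sensors, imaging, job gives the robot as it stands.
- The arm moves only by the shell command python3 -m inch 'ROWS' [OPENING]. ROWS is a JSON list of rows, 1 to 5 of them, each of 6 numbers: dx, dy, dz in m, then a rotation vector rx, ry, rz in rad; each row shifts and turns the commanded pose from where the row before left it, along the tool's axes as they then stand; what a row does not reach is not made up. A row lasts 1/8 s, in which the tool goes at most 0.0625 m and 0.188 rad, less where a joint would pass 70% of its speed; a pose out of reach is approached as far as the arm can. OPENING is the finger opening in m, set as the command begins (- or left out keeps the last). The fingers move at their own pace and stop on an object; the grip force is fixed at half the most. Time passes only in rows, so rows that do not move let the fingers close. It prints the time, the measured TCP pose, the force, the opening and the grip force at its end.
- sensors.get_state(): the state, without advancing time (a new reading comes with each control period).
- imaging.read_camera(name): name is "side" or "top" or "wrist"; returns (picture, depth): 420x560x3 uint8, blue, green, red; 420x560 float32, m along the optical axis (not along the pixel's ray), 0 where there is no reading.
- imaging.get_calibration(name): a dict with "vertical_fov" (degrees; the focal length in pixels is half the picture's height over the tangent of half this angle, whatever the lens; pixels are square), "cx", "cy" (the principal point, pixels), "D" ([k1, k2, p1, p2, k3] as OpenCV has them; the pictures are not rectified), "R" (3x3) and "t" (3): a world point X has camera coordinates R X + t. Camera axes: x right, y down, z forward; pixel columns grow to the right and rows downward; lengths in m; the calibration is good to about 2 mm. A picture is of the moment at which its call begins: read the wrist's pose just before it. get_calibration takes no time and is no camera call; for the wrist camera it gives the pose at the moment of the call.
- job.job_done(): hands the job in; it is judged then, once.
The state is a dict: "t": time; "qpos": joint angles; "qvel": joint speeds; "tau": joint torques, N m; "tool_pos": TCP position; "ee_rot": TCP orientation; "ft_force": force on the tool from outside, world axes, zero at the start; "wrist_torque": the same for the moment, N m; "width": finger opening in m; "finger_force": force on a finger pad.
Only numpy, scipy, OpenCV 4.12 (cv2) and the standard library are available. Lean on these libraries where they do the work, as an engineer would, in place of code of your own. Each camera call takes 0.05 s, during which the arm holds its last target. There are 200 camera calls.

## Task

Put the wooden-handled brass punch away on the snap hook of the tool post: push its eye against the sprung gate until it passes inside and the gate snaps shut behind it, then, still holding the punch, tug it back against the inside of the closed gate with 5 to 10 N for half a second to prove it is caught. Let the punch hang down from the hook, free and no longer swinging about; never load the hook with more than 15 N while you hold the punch, and leave the other things on the counter where they are.

Things in the scene. Friction and masses are not known exactly. Their poses are not given: they have to be found in the camera images.
- punch: Punch, ~110 g: flat-sided wooden handle 90 long (x -45 to 45) x 26 wide x 22 high, lying flat; behind it brass ferrule (22 across) and shank (10 across), point at x = -112; in front a round steel wire eye (wire 4.5, hole 24, outside 33), flat in the x-y plane at z = 11, centre x = 63.5. Origin: middle of the handle's underside; x from point to eye, y across the 26 mm, z up as it lies.
- eye_bar (a point): Middle of the wire at the far end of the eye (x = 77.75, z = 11 in the punch frame): the part that goes through the gate and that the punch finally hangs by; axes as the punch. Let go from level, the punch swings for 5 to 10 s.
- post: Grey post 25 square, 297 high, foot plate 110 x 90 x 8 bolted down; origin: centre of the foot's underside, z up. A side arm (14 square, z 268 to 282), clamped in the post's slot, runs to y = -62; from it the snap hook hangs, opening to the post's own -x: a J of 6 mm round bar in the plane y = -55: shank at x = -19.5, round bowl, nose upright at x = -47.5, 22 clear between. Over 15 N bends it.
- hook_mid (a point): Where the middle of the eye's wire rests when it hangs in the hook, if the arm is clamped mid slot: (-33.5, -55, 226.25) in the post frame, axes as the post. The true height of arm, hook and gate is set anywhere up to 6 mm above or below what is told here and is not measured: find it by feel. Mid slot, the bowl's bar is 2.25 mm below this point and the nose's round top 15.75 above it.
- gate (a joint): Angle of the sprung gate in the J's mouth, 0 shut, to 0.9 rad inwards. Strip 8 wide, 2.5 thick; hinge at (-23.5, -55, 255) in the post frame (arm mid slot), sloping 25.6 mm down to the nose's inside at (-43.5, -55, 239). Spring 0.048 N m shut + 0.12 per rad: 2.5 to 5 N down near the nose (more near the hinge) gets the wire by; it snaps shut once the wire's middle is 4 to 8 mm below that end.
- press: Hand press bolted to the counter, a bystander: base 115 wide, from 60 mm in front of (-x) its origin to 150 behind, head up to 275 high, ram to 335, raised steel lever on its +y side (55 mm out) leaning back to 390 high. Origin on the counter under the base.
- calculator: Yellow plastic calculator, a bystander, 205 x 150 x 62; origin centre of its underside.
- coaster: Brown tile coaster, a bystander, 98 x 98 x 9; origin centre of its underside.
- terminal_a: Nickel battery terminal plate with one end turned up, a bystander, 44 x 16 x 13; origin centre of its underside.
- terminal_b: Second nickel terminal plate like the first, a bystander.
There are look-alikes about, which are no part of the job. Several things look just like the punch: the one meant starts farthest to the robot's right.

How it is judged:
On the way, in this order (a step that is already met when the one before it is completed fails the run):
1. held by the fingers, the punch's eye pushes the gate open (value of joint gate above 0.15 rad and contact force between punch and gate above 0.5 N and contact force between the fingers and punch above 0.5 N), for 0.05 s.
2. still held, the punch is tugged against the inside of the gate, which has snapped shut (over 4 N for 0.3 s) (contact force between punch and gate above 4 N and value of joint gate below 0.03 rad and contact force between the fingers and punch above 0.5 N), for 0.3 s.
At the end, for the whole second after the job is handed in: The punch hangs in the hook's bowl, its eye's wire inside the gate (within 8 mm of hook_mid sideways, about 10.5 mm in height), point down within 0.35 rad of upright, the gate shut to 0.08 rad, the punch released and swinging gently at most (under 0.25 m/s and 3 rad/s) (horizontal distance between eye_bar and hook_mid below 0.008 m and z of eye_bar in the frame of post between 0.2155 and 0.2365 m and value of joint gate below 0.08 rad and angle between punch's own x axis and vertical below 0.35 rad and linear speed of punch below 0.25 m/s and angular speed of punch below 3 rad/s); the robot touches nothing.
It fails at once if the hook is loaded with more than 15 N while the punch is held (contact force between punch and post above 15 N and contact force between the fingers and punch above 0.5 N).
It fails at once if the robot pushes the post, hook or gate itself with more than 15 N (contact force between any of the arm, the fingers and post above 15 N).
It fails at once if the calculator, coaster or a terminal plate is moved more than 15 mm (distance of any of calculator, coaster, terminal_a, terminal_b from where it was at the start of the episode above 0.015 m).
It also fails if it takes over 72 s, if anything falls off the work surface, if the arm or the gripper's body presses on something with over 40 N, if the wrist force passes 120 N, or if a joint passes its speed limit or range.

## Working session

There is one attempt and no reset: what is moved stays moved. The work goes in short steps, Python scripts to look and compute and a shell command to move; the robot and the scene stay as the last step left them, time stands still between calls to the robot, and variables do not carry over. Pictures are saved under pics/ and viewed, at most 10 in all, crops included, and the job is handed in when it is done.

```bash
mkdir -p pics
cat > h.py <<'E'
import numpy as np, cv2
from bench import sensors, imaging, job
def K(c):
    f=210/np.tan(np.radians(c["vertical_fov"])/2); return np.array([[f,0,c["cx"]],[0,f,c["cy"]],[0,0,1]])
def grab(n,save=None):
    c=imaging.get_calibration(n); im,d=imaging.read_camera(n)
    if save: cv2.imwrite(f"pics/{save}.png",im)
    return c,im,d
def cloud(c,d):
    v,u=np.mgrid[0:420,0:560]
    p=cv2.undistortPoints(np.stack([u,v],-1).reshape(-1,1,2).astype(float),K(c),np.array(c["D"])).reshape(420,560,2)
    X=np.dstack([p,np.ones((420,560))])*d[...,None]
    return (X-np.array(c["t"]))@np.array(c["R"])
def ray(c,uv,z):
    p=cv2.undistortPoints(np.array(uv,float).reshape(-1,1,2),K(c),np.array(c["D"])).reshape(-1,2)
    R=np.array(c["R"]); o=-R.T@np.array(c["t"]); r=np.c_[p,np.ones(len(p))]@R
    return o+r*((z-o[2])/r[:,2])[:,None]
E
python3 - <<'E'
from h import *
a=grab("top","top0"); b=grab("side","side0")
np.savez("s0.npz",ti=a[1],td=a[2],si=b[1],sd=b[2])
for x in (a,b):
    R=np.array(x[0]["R"]);print(-R.T@np.array(x[0]["t"]),R[2])
cv2.imwrite("pics/both.png",cv2.resize(np.vstack([a[1],b[1]]),None,fx=.71,fy=.71))
print(sensors.get_state())
E
```

```text
[0.3952704  0.06825659 1.43998199] [ 0.05832354 -0.02156083 -0.99806488]
[-0.25024247 -0.71710886  0.78212424] [ 0.60222919  0.63194098 -0.48782229]
{'t': 0.1, 'qpos': array([-1.31572318,  0.60003531, -0.00252762,  1.60006059,  0.0018286 ,
        0.94288084, -0.07982553]), 'qvel': array([ 0.00224075, -0.00169466, -0.00176063, -0.00245846,  0.00074103,
        0.00044724, -0.00011395]), 'tau': array([ 5.46513271e-03, -7.66556168e+01,  1.50189243e+00, -2.52935743e+01,
       -5.23795432e-02,  1.36887454e-02,  1.05671120e-04]), 'tool_pos': array([0.23603496, 0.68503953, 0.21784982]), 'ee_rot': array([[-9.45478292e-01,  3.25684989e-01, -2.94999751e-04],
       [ 3.25685083e-01,  9.45477341e-01, -1.35095444e-03],
       [-1.61070002e-04, -1.37337511e-03, -9.99999044e-01]]), 'ft_force': array([-0.07720277,  0.47987556,  0.29801012]), 'wrist_torque': array([0.01126284, 0.06618692, 0.03622771]), 'finger_force': 0.0, 'width': 0.09283772017273052}
```

View pics/top0.png

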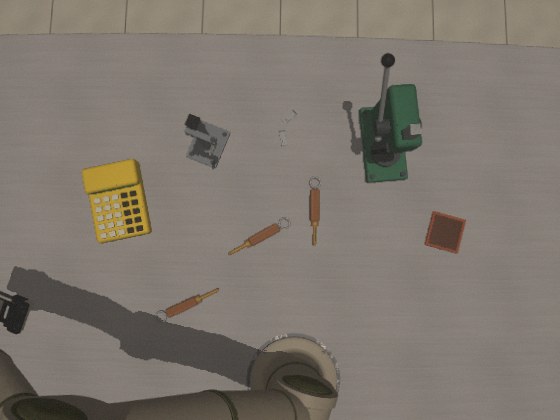

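View pics/side0.png

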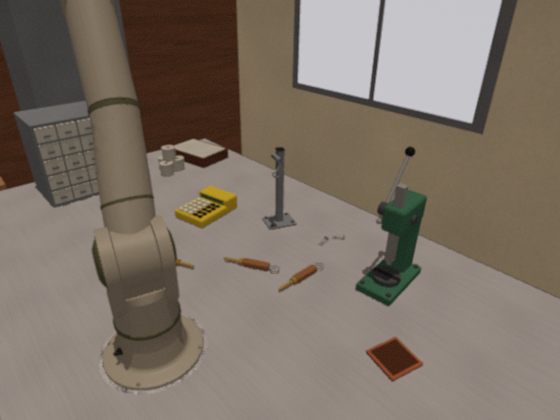

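The top view shows the target punch at about (315,205), with its eye up at (314,183). The post foot is at about (207,145), its top near (193,122), and the press is at (385,140). The side view shows the post at (280,190).

```bash
cat > m.py <<'E'
from h import *
s=np.load("s0.npz"); c=imaging.get_calibration("top"); cs=imaging.get_calibration("side")
P=cloud(c,s["td"]); 
hsv=cv2.cvtColor(s["ti"],cv2.COLOR_BGR2HSV)
m=cv2.inRange(hsv,(3,90,40),(16,255,255)); m[:, :]=m
m2=np.zeros_like(m); m2[170:250,300:330]=m[170:250,300:330]
n,l,st,ce=cv2.connectedComponentsWithStats(m2)
i=1+st[1:,4].argmax(); pts=np.argwhere(l==i)[:,::-1]
print(cv2.minAreaRect(pts.astype(np.int32)))
W=ray(c,pts,0.018); mu=W.mean(0); u=np.linalg.svd(W-mu,full_matrices=False)[2][0]; print("handle",mu,u,np.degrees(np.arctan2(u[1],u[0])))
print("eye",ray(c,[[314,183]],.011),"tip",ray(c,[[314,243]],.011))
# post: cloud from both
for d,cc in ((s["td"],c),(s["sd"],cs)):
    Q=cloud(cc,d).reshape(-1,3); Q=Q[(d.ravel()>0)]
    k=(abs(Q[:,0]-.84)<.15)&(abs(Q[:,1]-.36)<.15)&(Q[:,2]>.004)
    Q=Q[k]
    for a,b in ((.004,.012),(.05,.2),(.2,.262),(.262,.288),(.288,.31)):
        q=Q[(Q[:,2]>a)&(Q[:,2]<b)]
        if len(q)>4: print(a,len(q),q.mean(0).round(4),[ [round(float(v),4) for v in x] for x in cv2.minAreaRect(q[:,:2].astype(np.float32)*1)[:2]],cv2.minAreaRect(q[:,:2].astype(np.float32))[2])
a=cv2.resize(s["ti"][105:180,170:250],(400,375),interpolation=2); b=cv2.resize(s["si"][140:240,240:320],(300,375),interpolation=2)
cv2.imwrite("pics/crop.png",np.hstack([a,b]))
E
python3 m.py
```

```text
((314.5, 205.5), (33.0, 9.0), 90.0)
handle [ 0.48207747 -0.05034872  0.018     ] [-9.99926891e-01  1.20918563e-02  4.34599875e-29] 179.30717078252746
eye [[ 0.5434412  -0.04907883  0.011     ]] tip [[ 0.37796719 -0.05115017  0.011     ]]
0.004 1564 [0.8278 0.3514 0.0057] [[0.829, 0.36], [0.2997, 0.2774]] 89.99232482910156
0.004 41 [0.7655 0.3106 0.0061] [[0.8093, 0.3599], [0.359, 0.1418]] 45.00945281982422
```

```bash
ls
```

```text
h.py
m.py
pics
s0.npz
```

View pics/crop.png

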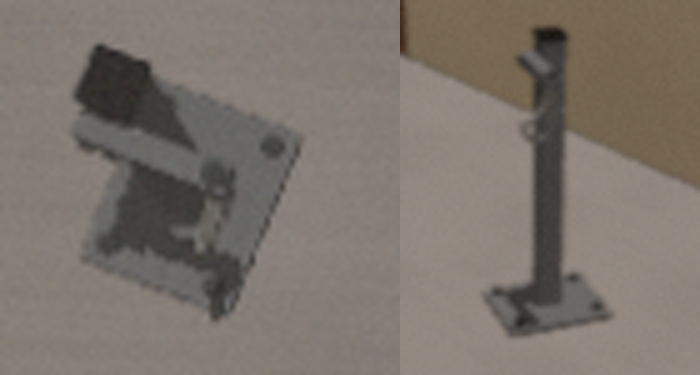

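The crop shows the side arm running right and down from the post top, and the hook opening down towards the robot at about (212,225). So post +x points ahead and slightly right. I need to re-measure with the correct window.

```bash
cat > m2.py <<'E'
from h import *
s=np.load("s0.npz"); c=imaging.get_calibration("top"); cs=imaging.get_calibration("side")
for d,cc in ((s["td"],c),(s["sd"],cs)):
    Q=cloud(cc,d).reshape(-1,3); Q=Q[(d.ravel()>0)]
    k=(abs(Q[:,0]-.66)<.13)&(abs(Q[:,1]-.24)<.10)
    Q=Q[k]
    for a,b in ((.005,.012),(.02,.2),(.2,.262),(.262,.288),(.288,.31)):
        q=Q[(Q[:,2]>a)&(Q[:,2]<b)]
        if len(q)>4:
            r=cv2.minAreaRect(q[:,:2].astype(np.float32)); print(a,len(q),q.mean(0).round(4),np.round(r[0],4),np.round(r[1],4),round(r[2],1))
# foot corners (top view pixels)
px=[[170+300/5,105+135/5],[170+230/5,105+318/5],[170+80/5,105+258/5]]
W=ray(c,px,.008);print(W.round(4)); print("mid of diag",(W[0]+W[2])/2, "yaw",np.degrees(np.arctan2(*(W[0]-W[1])[[1,0]])),np.degrees(np.arctan2(*(W[2]-W[1])[[1,0]]))-90,np.linalg.norm(W[0]-W[1]),np.linalg.norm(W[2]-W[1]))
top=ray(c,[[170+112/5,105+85/5]],.297);print("posttop",top)
E
python3 m2.py; python3 -m inch '[[0,0,0,0,0,0]]' 0.093
```

```text
0.005 1132 [0.6484 0.238  0.0077] [0.66   0.2401] [0.2598 0.1999] 0.0
0.02 99 [0.6381 0.2449 0.1014] [0.6255 0.2456] [0.0525 0.0316] 5.7
0.2 97 [0.6169 0.2196 0.2385] [0.6208 0.2179] [0.0729 0.0268] 25.1
0.262 256 [0.6213 0.2326 0.2768] [0.6305 0.2281] [0.0741 0.0396] 72.2
0.288 152 [0.6469 0.2475 0.2973] [0.6474 0.2481] [0.0266 0.0281] 69.7
0.005 291 [0.6409 0.242  0.0081] [0.6453 0.2256] [0.1493 0.2546] 80.6
0.02 354 [0.6406 0.2414 0.1123] [0.6393 0.2426] [0.0242 0.0321] 31.1
0.2 131 [0.622  0.2254 0.2304] [0.6202 0.2257] [0.0869 0.0309] 40.4
0.262 121 [0.6244 0.2308 0.275 ] [0.6189 0.2322] [0.0756 0.0428] 43.5
0.288 44 [0.6437 0.2439 0.2946] [0.6453 0.2465] [0.0318 0.0265] 74.1
[[0.6823 0.1864 0.008 ]
 [0.579  0.2227 0.008 ]
 [0.6111 0.3069 0.008 ]]
mid of diag [0.64669819 0.24664345 0.008     ] yaw -19.357120379974567 -20.90197468645566 0.10948123541597239 0.09020682909400973
posttop [[0.64561491 0.24694588 0.297     ]]
t: 0.22
tool_pos: [0.2361, 0.6852, 0.2182]
ee_rot: [[-0.945, 0.326, -0.0], [0.326, 0.945, -0.001], [-0.0, -0.001, -1.0]]
ft_force: [0.6, -0.1, 0.4]
width: 0.0929
finger_force: 0.0
```

```bash
python3 -m inch '[[0,0,0,0,0,-0.166],[0,0,0,0,0,-0.166],[-0.02,-0.055,0,0,0,0],[-0.02,-0.055,0,0,0,0],[-0.02,-0.055,0,0,0,0]]' 0.093|head -3
python3 -m inch '[[-0.02,-0.055,0,0,0,0],[-0.02,-0.055,0,0,0,0],[-0.02,-0.055,0,0,0,0],[-0.02,-0.055,0,0,0,0],[-0.02,-0.055,0,0,0,0]]'|head -3
python3 -m inch '[[-0.02,-0.055,0,0,0,0],[-0.02,-0.055,0,0,0,0],[-0.02,-0.055,0,0,0,0],[0,0,0,0,0,0]]'
python3 - <<'E'
from h import *
c,im,d=grab("wrist","w1"); print(sensors.get_state()["tool_pos"])
np.savez("w1.npz",im=im,d=d,**{k:np.array(c[k]) for k in c})
E
```

```text
t: 0.85
tool_pos: [0.2968, 0.5186, 0.2185]
ee_rot: [[-1.0, -0.0, 0.0], [-0.0, 1.0, -0.0], [-0.0, -0.0, -1.0]]
t: 1.48
tool_pos: [0.3968, 0.2437, 0.2188]
ee_rot: [[-1.0, -0.0, 0.001], [-0.0, 1.0, 0.0], [-0.001, 0.0, -1.0]]
t: 1.98
tool_pos: [0.4573, 0.0761, 0.2188]
ee_rot: [[-1.0, 0.007, 0.001], [0.007, 1.0, -0.001], [-0.001, -0.001, -1.0]]
ft_force: [-0.3, 0.3, -1.0]
width: 0.0929
finger_force: 0.0
[0.45673615 0.0786877  0.21869385]
```

View pics/w1.png

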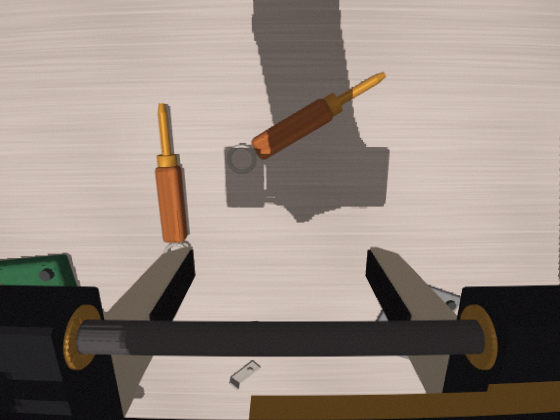

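The wrist view shows the target handle from (165,165) to (175,240), with its eye at about (178,245) partly behind a finger.

Run:
```python
from h import *
s=np.load("w1.npz"); c={k:s[k] for k in s if k not in("im","d")}; 
hsv=cv2.cvtColor(s["im"],cv2.COLOR_BGR2HSV)
m=cv2.inRange(hsv,(3,120,60),(16,255,255)); m[:,220:]=0; m[:150]=0
P=cloud(c,s["d"]); n,l,st,ce=cv2.connectedComponentsWithStats(m); i=1+st[1:,4].argmax(); k=(l==i)&(s["d"]>0)
q=P[k]; t=q[q[:,2]>.017]; print(len(q),len(t),np.percentile(q[:,2],[5,50,95]))
r=cv2.minAreaRect((t[:,:2]*1000).astype(np.float32)); print(r)
```

```text
1884 1650 [0.01094536 0.02266974 0.02427775]
((474.0350646972656, -49.62467956542969), (99.95136260986328, 24.64053726196289), 0.1990293562412262)
```

```bash
python3 -m inch '[[-0.0154,-0.0428,0,0,0,0],[-0.0154,-0.0428,0,0,0,0],[-0.0154,-0.0428,0,0,0,0],[0,0,0.05,0,0,0],[0,0,0.05,0,0,0]]'
python3 -m inch '[[0,0,0.05,0,0,0],[0,0,0,0,0,0],[0,0,0,0,0,0]]'
```

```text
t: 2.65
tool_pos: [0.5034, -0.0466, 0.118]
ee_rot: [[-1.0, -0.001, 0.003], [-0.001, 1.0, 0.001], [-0.003, 0.001, -1.0]]
ft_force: [0.6, 0.0, -0.4]
width: 0.0932
finger_force: 0.0
t: 3.02
tool_pos: [0.5031, -0.0469, 0.0698]
ee_rot: [[-1.0, -0.002, 0.001], [-0.002, 1.0, 0.0], [-0.001, 0.0, -1.0]]
ft_force: [0.0, 0.9, -0.3]
width: 0.0929
finger_force: 0.0
```

```bash
python3 -m inch '[[0,-0.003,0.035,0,0,0],[0,0,0.022,0,0,0],[0,0,0.009,0,0,0],[0,0,0,0,0,0],[0,0,0,0,0,0]]'
python3 -m inch '[[0,0,0,0,0,0],[0,0,0,0,0,0],[0,0,0,0,0,0],[0,0,0,0,0,0],[0,0,0,0,0,0]]' 0.0
python3 -m inch '[[0,0,0,0,0,0],[0,0,-0.03,0,0,0],[0,0,-0.05,0,0,0],[0,0,-0.05,0,0,0],[0,0,0,0,0,0]]'
```

```text
t: 3.65
tool_pos: [0.5033, -0.0508, 0.0039]
ee_rot: [[-1.0, -0.0, 0.002], [-0.0, 1.0, -0.0], [-0.002, -0.0, -1.0]]
ft_force: [-0.4, 0.5, 0.1]
width: 0.0932
finger_force: 0.0
t: 4.28
tool_pos: [0.5025, -0.0509, 0.0026]
ee_rot: [[-1.0, -0.0, -0.0], [-0.0, 1.0, -0.0], [0.0, -0.0, -1.0]]
ft_force: [0.1, 0.1, -0.8]
width: 0.0476
finger_force: 0.0
t: 4.9
tool_pos: [0.5043, -0.0511, 0.1359]
ee_rot: [[-1.0, 0.0, 0.006], [0.0, 1.0, -0.0], [-0.006, -0.0, -1.0]]
ft_force: [0.0, -0.3, -0.3]
width: 0.0011
finger_force: 0.0
```

The fingers are slow and closed empty. I'll reopen and check the punch.

```bash
python3 -m inch '[[0,0,0,0,0,0],[0,0,0,0,0,0],[0,0,0,0,0,0],[0,0,0,0,0,0],[0,0,0,0,0,0]]' 0.093
python3 - <<'E'
from h import *
c,im,d=grab("wrist")
hsv=cv2.cvtColor(im,cv2.COLOR_BGR2HSV)
m=cv2.inRange(hsv,(3,120,60),(16,255,255))
P=cloud(c,d); m[(P[...,2]<.006)|(P[...,2]>.03)]=0
n,l,st,ce=cv2.connectedComponentsWithStats(m)
for i in range(1,n):
    if st[i,4]<300: continue
    t=P[l==i]; r=cv2.minAreaRect((t[:,:2]*1000).astype(np.float32)); print(st[i],np.percentile(t[:,2],[5,50,95]),r)
cv2.imwrite("pics/w2.png",im)
print(sensors.get_state()["tool_pos"],sensors.get_state()["width"])
E
```

```text
t: 5.52
tool_pos: [0.5024, -0.0509, 0.1323]
ee_rot: [[-1.0, -0.0, -0.001], [-0.0, 1.0, -0.0], [0.001, -0.0, -1.0]]
ft_force: [0.8, -0.1, 0.1]
width: 0.0465
finger_force: 0.0
[ 395   37  119   83 3918] [0.01756427 0.02267982 0.02413475] ((396.548583984375, 89.21022033691406), (25.99441909790039, 96.3647689819336), 29.680864334106445)
[ 266  121   31  111 3080] [0.02045867 0.02291042 0.02423768] ((478.3176574707031, -50.97225570678711), (25.063199996948242, 93.8221435546875), 89.99732208251953)
[ 0.5024528  -0.05085698  0.13239991] 0.050417755501964014
```

View pics/w2.png

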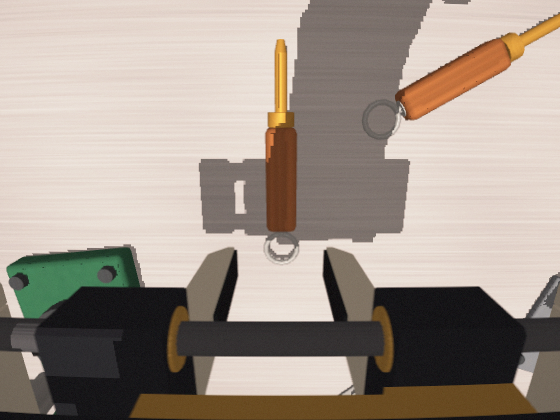

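The punch is undisturbed, with its handle centred at (281,180), straight under the gripper. I'll go down again and wait for the grip this time.

```bash
python3 -m inch '[[0,0,0.05,0,0,0],[0,0,0.05,0,0,0],[0,0,0.023,0,0,0],[0,0,0.0065,0,0,0],[0,0,0,0,0,0]]' 0.06
python3 -m inch '[[0,0,0,0,0,0],[0,0,0,0,0,0],[0,0,0,0,0,0],[0,0,0,0,0,0],[0,0,0,0,0,0]]' 0.0
python3 -m inch '[[0,0,0,0,0,0],[0,0,0,0,0,0],[0,0,0,0,0,0]]'
```

```text
t: 6.2
tool_pos: [0.5026, -0.0509, 0.0033]
ee_rot: [[-1.0, -0.0, -0.0], [-0.0, 1.0, -0.0], [0.0, -0.0, -1.0]]
ft_force: [-0.4, -0.0, 0.4]
width: 0.0598
finger_force: 0.0
t: 6.82
tool_pos: [0.5027, -0.0509, 0.0035]
ee_rot: [[-1.0, -0.0, 0.001], [-0.0, 1.0, -0.0], [-0.001, -0.0, -1.0]]
ft_force: [-0.1, -0.4, 5.3]
width: 0.0255
finger_force: 30.0
t: 7.2
tool_pos: [0.5027, -0.0509, 0.0035]
ee_rot: [[-1.0, -0.0, 0.001], [-0.0, 1.0, -0.0], [-0.001, -0.0, -1.0]]
ft_force: [-0.5, 0.4, 6.3]
width: 0.026
finger_force: 30.0
```

```bash
python3 -m inch '[[0,0,-0.03,0,0,0],[0,0,-0.06,0,0,0],[0,0,-0.06,0,0,0],[0,0,-0.06,0,0,0],[0,0,-0.06,0,0,0]]'
python3 -m inch '[[0,0,0,0,0,0.175],[0,0,0,0,0,0.175],[0,0,0,0,0,0]]'
python3 -m inch '[[0,0,0,0,-0.18,0],[0,0,0,0,-0.18,0],[0,0,0,0,-0.18,0],[0,0,0,0,-0.18,0],[0,0,0,0,0,0]]'
python3 -c "
from h import *
print(sensors.get_state()['qpos'].round(3))"
```

```text
t: 7.82
tool_pos: [0.5019, -0.0509, 0.2752]
ee_rot: [[-1.0, -0.0, 0.0], [-0.0, 1.0, 0.0], [-0.0, 0.0, -1.0]]
ft_force: [1.2, -0.3, -1.0]
width: 0.0257
finger_force: 30.0
t: 8.2
tool_pos: [0.5022, -0.0508, 0.2731]
ee_rot: [[-0.94, 0.341, -0.0], [0.341, 0.94, -0.0], [0.0, -0.0, -1.0]]
ft_force: [0.4, -0.9, -0.5]
width: 0.0257
finger_force: 30.0
t: 8.82
tool_pos: [0.5052, -0.0724, 0.2737]
ee_rot: [[-0.822, 0.371, 0.433], [0.3, 0.927, -0.226], [-0.485, -0.056, -0.873]]
ft_force: [0.1, 0.0, -1.5]
width: 0.0258
finger_force: 30.0
[-0.507  0.139  0.389  2.379  0.856  0.311  0.291]
```

```bash
cat > p.py <<'E'
import sys
from h import *
from scipy.spatial.transform import Rotation as Ro
POST=np.array([.6465,.2468,0]); YAW=np.radians(-20.3)
PR=Ro.from_euler("z",YAW).as_matrix(); B=np.array([-.054,0,-.0075])
def bar():
    s=sensors.get_state(); R=np.array(s["ee_rot"]); return s,R,PR.T@(s["tool_pos"]+R@B-POST)
if __name__=="__main__":
    s,R,b=bar(); np.set_printoptions(precision=4,suppress=True)
    print("bar mm",b*1e3,"punch x,y in post",PR.T@-R[:,0],PR.T@-R[:,1],"F post",PR.T@s["ft_force"],"q",s["qpos"])
    if len(sys.argv)>1:
        x,y,z,th=map(float,sys.argv[1:])
        t=np.radians(th); D=PR@np.c_[[-np.cos(t),0,-np.sin(t)],[0,1,0],[np.sin(t),0,-np.cos(t)]]
        # D columns: tool x,y,z
        print("rot",Ro.from_matrix(R.T@D).as_rotvec())
        tt=PR@np.array([x,y,z])/1e3+POST-D@B
        print("TCP target",tt,"d after rot (tool)",D.T@(tt-s["tool_pos"]),"before rot",R.T@(tt-s["tool_pos"]))
E
python3 p.py -130 -55 275 30; python3 p.py -130 -55 275 45|tail -1
```

```text
bar mm [  21.8539 -347.7491  306.3951] punch x,y in post [0.8746 0.004  0.4848] [-0.0266 -0.9981  0.0563] F post [ 0.1203  0.0837 -1.5439] q [-0.5071  0.1391  0.3885  2.3794  0.8557  0.3108  0.2905]
rot [-0.0621 -0.0173  0.0046]
TCP target [0.4651 0.2552 0.2415] d after rot (tool) [ 0.1471  0.2934 -0.0478] before rot [ 0.1467  0.2907 -0.0634]
TCP target [0.4747 0.2517 0.2315] d after rot (tool) [ 0.1296  0.2934 -0.07  ] before rot [ 0.1427  0.2915 -0.0498]
```

```bash
python3 -m inch '[[0.0245,0.0485,-0.01,0,0,0],[0.0245,0.0485,-0.01,0,0,0],[0.0245,0.0485,-0.01,0,0,0]]' | head -2
python3 -m inch '[[0.0245,0.0485,-0.01,0,0,0],[0.0245,0.0485,-0.01,0,0,0],[0.0245,0.0485,-0.01,0,0,0],[0,0,0,-0.062,-0.017,0.005],[0,0,0,0,0,0]]' 
python3 p.py -85 -55 270 45
```

```text
t: 9.2
tool_pos: [0.4871, 0.0924, 0.2567]
t: 9.82
tool_pos: [0.4682, 0.2537, 0.2388]
ee_rot: [[-0.812, 0.351, 0.466], [0.304, 0.936, -0.176], [-0.498, -0.001, -0.867]]
ft_force: [-0.0, -0.3, -0.9]
width: 0.026
finger_force: 30.0
bar mm [-126.5149  -55.5069  272.2254] punch x,y in post [ 0.867  -0.0034  0.4983] [-0.0045 -1.      0.001 ] F post [ 0.0647 -0.2526 -0.8662] q [-1.0819  0.3054  0.2087  2.2631  0.8645  0.5799 -0.4124]
rot [-0.0035 -0.2638 -0.003 ]
TCP target [0.5169 0.2361 0.2265] d after rot (tool) [-0.0279  0.0003  0.0453] before rot [-0.0387  0.0006  0.0364]
```

```bash
python3 -m inch '[[-0.0387,0.0006,0.0364,0,0,0],[0,0,0,-0.002,-0.132,-0.001],[0,0,0,-0.002,-0.132,-0.001],[0,0,0,0,0,0]]'
python3 p.py -60 -55 258 45
python3 - <<'E'
from h import *
a=grab("side"); b=grab("wrist"); t=grab("top")
np.savez("s1.npz",si=a[1],sd=a[2],wi=b[1],wd=b[2],ti=t[1],td=t[2],**{"w_"+k:np.array(b[0][k]) for k in b[0]})
cs=a[0]
x=cv2.resize(a[1][120:220,220:320],(400,400),interpolation=2); y=b[1][:,:]; 
cv2.imwrite("pics/c2.png",np.hstack([x,cv2.resize(y,(400,300))[:300].copy() if 0 else cv2.copyMakeBorder(cv2.resize(y,(400,300)),0,100,0,0,0)]))
E
```

```text
t: 10.32
tool_pos: [0.5172, 0.2347, 0.2251]
ee_rot: [[-0.69, 0.352, 0.632], [0.255, 0.936, -0.244], [-0.678, -0.007, -0.735]]
ft_force: [-0.1, 0.4, 0.3]
width: 0.0256
finger_force: 30.0
bar mm [-82.3947 -56.1206 267.1647] punch x,y in post [0.7354 0.0006 0.6776] [-0.0059 -1.      0.0073] F post [-0.194   0.3148  0.2763] q [-1.2473  0.4355  0.4267  2.3364  1.34    0.5385 -0.8968]
rot [-0.0093 -0.0409  0.0008]
TCP target [0.5403 0.2274 0.2145] d after rot (tool) [-0.0096  0.0012  0.0245] before rot [-0.0106  0.0014  0.0241]
```

View pics/c2.png

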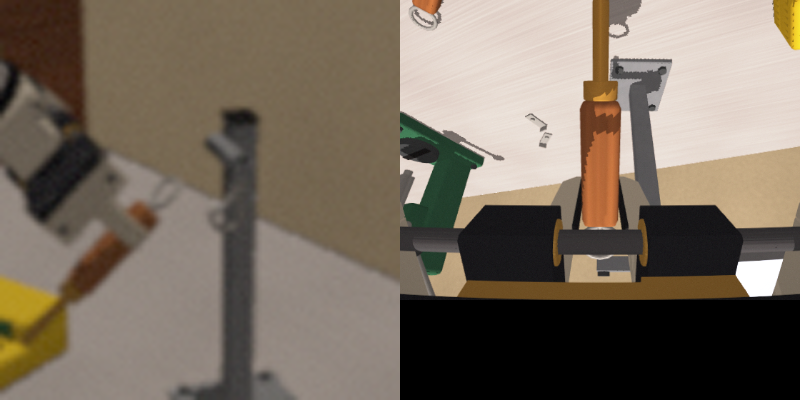

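The side view shows the tilted eye at about (165,190) in the crop, level with and left of the hook at (215,215). In the wrist view the eye is between the fingers. I'll refine the hook position relative to the eye with depth from the side and top views.

Run:
```python
from h import *; from p import PR,POST
s=np.load("s1.npz"); np.set_printoptions(precision=1,suppress=True)
for n,dk in (("side","sd"),("top","td")):
    c=imaging.get_calibration(n); Q=((cloud(c,s[dk]).reshape(-1,3)-POST)@PR)*1e3
    Q=Q[s[dk].ravel()>0]
    h=Q[(Q[:,0]>-55)&(Q[:,0]<-12)&(abs(Q[:,1]+55)<15)&(Q[:,2]>212)&(Q[:,2]<264)]
    print(n,"hook",len(h),np.median(h,0),h.min(0),h.max(0))
    for z in range(212,264,6):
        g=h[(h[:,2]>=z)&(h[:,2]<z+6)]
        if len(g): print(z,np.array(sorted(g[:,0])), "y",np.median(g[:,1]))
    a=Q[(abs(Q[:,0])<25)&(Q[:,1]<-20)&(Q[:,1]>-80)&(Q[:,2]>264)&(Q[:,2]<290)]
    print("arm",len(a),a.min(0),a.max(0),np.median(a,0))
    e=Q[(Q[:,0]<-70)&(Q[:,0]>-125)&(abs(Q[:,1]+55)<20)&(Q[:,2]>240)&(Q[:,2]<280)]
    e=e[e[:,0]*.735+e[:,2]*.678 > -82.4*.735+267*.678-34]
    print("eye",len(e),e.min(0),e.max(0),np.median(e,0))
```

```text
side hook 62 [-26.7 -55.2 238.3] [-49.9 -63.9 216.3] [-14.8 -44.8 263.4]
212 [-34.6 -31.2 -25.6] y -55.14183130950904
218 [-48.8 -45.9 -45.6 -42.8 -40.1 -39.9 -36.9 -34.6 -30.4 -25.3 -24.7 -24.6
 -21.9] y -55.08489680107154
224 [-49.1 -48.6 -45.  -22.4 -18.9 -18.7] y -53.013388286899584
230 [-49.9 -44.  -41.3 -23.9 -20.1] y -55.27095305608994
236 [-49.3 -39.7 -39.6 -37.  -35.7 -23.5 -19.8 -19.3 -14.8] y -54.55289879471994
242 [-35.2 -33.5 -31.8 -29.6 -28.  -26.4 -26.  -25.5 -20.4 -17.1] y -56.50070662620786
248 [-28.2 -27.7 -27.6 -27.  -25.5 -25.2 -21.7 -21.1 -15.3] y -52.03844135958642
254 [-24.2 -23.4 -21.1 -17.9] y -57.53767010272482
260 [-23.  -21.5 -18.2] y -58.593812059131054
arm 25 [-24.1 -63.8 265.1] [-12.9 -22.  282.1] [-19.1 -55.8 276. ]
eye 43 [-114.7  -72.8  244.1] [-79.8 -42.2 270.7] [-96.4 -61.7 256.4]
top hook 56 [-33.5 -54.3 241.6] [-48.3 -61.6 215.7] [-18.2 -47.7 257.7]
212 [-37.9 -35.9 -30.6] y -54.831792371007246
218 [-41.5 -33.2 -28.7 -27.7 -26.7 -25.6] y -54.99384449354693
224 [-48.3] y -52.83714467573367
230 [-47.7 -44.6 -43.9 -43.4 -41.4 -41. ] y -52.62238893153953
236 [-47.5 -46.4 -46.1 -42.9 -41.2 -40.1 -38.9 -37.8 -37.2 -36.8 -36.  -35.4
 -35.1 -34.3] y -53.17075316029242
242 [-39.7 -35.1 -33.9 -32.5 -32.3 -31.2 -30.6 -28.5 -27.5] y -53.36408040826587
248 [-33.7 -30.2 -29.4 -28.2 -27.7 -27.3 -26.9 -26.7 -26.2 -25.6 -24.6 -22.
 -19.9] y -54.65440627018885
254 [-26.4 -25.9 -23.6 -18.2] y -59.075055970891356
arm 97 [-24.8 -60.6 268.8] [-12.4 -20.3 286.3] [-19.1 -40.1 277.9]
eye 144 [-114.9  -71.2  240.7] [-75.6 -39.7 275.8] [-99.9 -56.9 255.1]
```

```bash
python3 -m inch '[[-0.0106,0.0014,0.0241,-0.009,-0.041,0],[0,0,0,0,0,0]]' | head -2
python3 p.py -38.5 -55 257 45
```

```text
t: 10.72
tool_pos: [0.5421, 0.2258, 0.2159]
bar mm [-57.7655 -56.1634 259.4182] punch x,y in post [ 0.7063 -0.0055  0.7079] [-0.0041 -1.     -0.0037] F post [-0.2993  0.478  -1.0813] q [-1.2219  0.4844  0.4527  2.3451  1.5157  0.5179 -1.0578]
rot [-0.0003  0.0011 -0.0055]
TCP target [0.5605 0.22   0.2135] d after rot (tool) [-0.0119  0.0009  0.0153] before rot [-0.0119  0.0009  0.0153]
```

```bash
python3 -m inch '[[-0.006,0.0005,0.0077,0,0,0],[-0.006,0.0005,0.0077,0,0,0],[0,0,0,0,0,0]]'
python3 p.py -39 -55 250 45; python3 p.py -39 -55 240 45|tail -1
```

```text
t: 11.1
tool_pos: [0.5605, 0.221, 0.2139]
ee_rot: [[-0.66, 0.35, 0.665], [0.251, 0.937, -0.244], [-0.708, 0.006, -0.706]]
ft_force: [0.2, -0.8, -0.7]
width: 0.0258
finger_force: 30.0
bar mm [-38.8962 -54.397  257.4255] punch x,y in post [ 0.7057 -0.0063  0.7085] [-0.003  -1.     -0.0059] F post [ 0.4494 -0.639  -0.6505] q [-1.1868  0.498   0.4607  2.3276  1.5565  0.4955 -1.0658]
rot [ 0.0021  0.002  -0.0063]
TCP target [0.56   0.2202 0.2065] d after rot (tool) [ 0.0053 -0.001   0.0051] before rot [ 0.0053 -0.001   0.0051]
TCP target [0.56   0.2202 0.1965] d after rot (tool) [ 0.0124 -0.001   0.0121] before rot [ 0.0124 -0.0011  0.0121]
```

```bash
python3 -m inch '[[0.0028,0,0.0028,0,0,0],[0.0028,0,0.0028,0,0,0],[0,0,0,0,0,0]]' | sed -n '1,2p;4p'
python3 -m inch '[[0.0014,0,0.0014,0,0,0],[0,0,0,0,0,0]]' | sed -n '1,2p;4p'
python3 p.py
```

```text
t: 11.48
tool_pos: [0.5595, 0.2217, 0.2051]
ft_force: [0.4, 0.1, -1.4]
t: 11.72
tool_pos: [0.5597, 0.2216, 0.2034]
ft_force: [0.1, -0.6, -0.8]
bar mm [-39.8506 -53.9596 246.9556] punch x,y in post [ 0.7059 -0.0046  0.7083] [-0.0014 -1.     -0.0051] F post [ 0.3018 -0.5604 -0.7881] q [-1.1786  0.5183  0.4493  2.3357  1.6026  0.4946 -1.1239]
```

```bash
python3 -m inch '[[0.0008,-0.001,0.002,0,0,0],[0,0,0,0,0,0]]' | sed -n '1,2p;4p'
python3 p.py
python3 -m inch '[[0.0014,0,0.0014,0,0,0],[0,0,0,0,0,0]]' | sed -n '1,2p;4p'
python3 p.py
```

```text
t: 11.98
tool_pos: [0.5602, 0.2202, 0.2015]
ft_force: [-0.6, 0.0, -1.6]
bar mm [-38.8675 -55.1998 245.009 ] punch x,y in post [ 0.7059 -0.0049  0.7083] [-0.0017 -1.     -0.0051] F post [-0.5854 -0.211  -1.6402] q [-1.1735  0.5217  0.4468  2.3383  1.6166  0.4942 -1.1381]
t: 12.22
tool_pos: [0.5602, 0.2203, 0.1994]
ft_force: [1.4, 0.5, -1.0]
bar mm [-38.9234 -55.0176 242.9857] punch x,y in post [ 0.7059 -0.0047  0.7083] [-0.0016 -1.     -0.0051] F post [ 1.1593  0.9212 -1.0316] q [-1.1713  0.5256  0.4439  2.3395  1.6253  0.4946 -1.1492]
```

```bash
for i in 1; do python3 -m inch '[[0.0014,0,0.0014,0,0,0],[0,0,0,0,0,0]]' | sed -n '2p;4p'; done
python3 -m inch '[[0,0,0,0,0,0]]' | sed -n '4p'
python3 -m inch '[[0.0014,0,0.0014,0,0,0],[0,0,0,0,0,0]]' | sed -n '2p;4p'
python3 -m inch '[[0,0,0,0,0,0]]' | sed -n '4p'
python3 p.py
```

```text
tool_pos: [0.5604, 0.2204, 0.1977]
ft_force: [-1.6, -0.2, 1.2]
ft_force: [-1.5, 0.7, 2.0]
tool_pos: [0.5604, 0.2204, 0.1957]
ft_force: [-0.3, 0.8, 2.3]
ft_force: [-0.8, -0.3, 3.3]
bar mm [-38.8192 -54.9062 239.2552] punch x,y in post [ 0.7057 -0.0049  0.7085] [-0.0016 -1.     -0.0054] F post [-0.6916 -0.5693  3.3378] q [-1.1667  0.533   0.4383  2.3419  1.6427  0.4958 -1.1711]
```

```bash
for i in 1; do python3 -m inch '[[0.0014,0,0.0014,0,0,0],[0.0014,0,0.0014,0,0,0],[0,0,0,0,0,0]]' | sed -n '2p;4,5p'; done
python3 -m inch '[[0.0007,0,0.0007,0,0,0],[0.0007,0,0.0007,0,0,0],[0,0,0,0,0,0]]' | sed -n '2p;4,5p'
python3 p.py
```

```text
tool_pos: [0.56, 0.2205, 0.1913]
ft_force: [-1.9, 1.2, 2.4]
width: 0.0259
tool_pos: [0.5602, 0.2204, 0.1895]
ft_force: [-1.8, 0.4, 3.7]
width: 0.026
bar mm [-39.0107 -54.9413 233.0396] punch x,y in post [ 0.7061 -0.0047  0.7081] [-0.0014 -1.     -0.0052] F post [-1.8869 -0.2293  3.6552] q [-1.1591  0.5446  0.4287  2.346   1.6686  0.498  -1.204 ]
```

```bash
python3 -m inch '[[0.0007,0,0.0007,0,0,0],[0.0007,0,0.0007,0,0,0],[0,0,0,0,0,0]]' | sed -n '2p;4,5p'
python3 -m inch '[[0.0007,0,0.0007,0,0,0],[0.0007,0,0.0007,0,0,0],[0,0,0,0,0,0]]' | sed -n '2p;4,5p'
python3 p.py
```

```text
tool_pos: [0.5602, 0.2204, 0.1875]
ft_force: [-2.4, 2.0, 3.0]
width: 0.0261
tool_pos: [0.5602, 0.2205, 0.1855]
ft_force: [-3.0, 0.3, 2.9]
width: 0.0256
bar mm [-39.0215 -54.9253 229.049 ] punch x,y in post [ 0.7062 -0.0046  0.708 ] [-0.0014 -1.     -0.0051] F post [-2.8924 -0.797   2.8926] q [-1.1538  0.5523  0.422   2.3484  1.6855  0.5002 -1.2254]
```

```bash
python3 -m inch '[[0.0007,0,0.0007,0,0,0],[0.0007,0,0.0007,0,0,0],[0,0,0,0,0,0]]' | sed -n '2p;4,5p'
python3 p.py
python3 -m inch '[[0.0007,0,0.0007,0,0,0],[0,0,0,0,0,0]]' | sed -n '2p;4,5p'
python3 p.py
```

```text
tool_pos: [0.5602, 0.2205, 0.1835]
ft_force: [-2.9, 0.5, 2.0]
width: 0.0259
bar mm [-39.0095 -54.8933 227.0698] punch x,y in post [ 0.7062 -0.0047  0.708 ] [-0.0014 -1.     -0.0052] F post [-2.9063 -0.5118  2.0293] q [-1.1511  0.556   0.4185  2.3496  1.6938  0.5014 -1.2361]
tool_pos: [0.5602, 0.2205, 0.1826]
ft_force: [-3.4, 2.5, 1.7]
width: 0.0257
bar mm [-38.9892 -54.904  226.129 ] punch x,y in post [ 0.7061 -0.0047  0.7081] [-0.0015 -1.     -0.0052] F post [-4.0224  1.1317  1.7338] q [-1.1498  0.5579  0.4168  2.3501  1.6979  0.5021 -1.2414]
```

```bash
python3 -m inch '[[0.0007,0,0.0007,0,0,0],[0,0,0,0,0,0]]' | sed -n '2p;4,5p'
python3 p.py
python3 -m inch '[[0.0007,0,0.0007,0,0,0],[0,0,0,0,0,0]]' | sed -n '2p;4,5p'
python3 p.py
```

```text
tool_pos: [0.56, 0.2206, 0.1813]
ft_force: [-4.0, 2.2, 0.2]
width: 0.0257
bar mm [-39.2219 -54.8609 224.8535] punch x,y in post [ 0.7066 -0.0044  0.7076] [-0.0012 -1.     -0.0051] F post [-4.5244  0.6342  0.2117] q [-1.1484  0.5599  0.4148  2.3509  1.702   0.5024 -1.2466]
tool_pos: [0.5605, 0.2201, 0.1807]
ft_force: [-0.1, 0.7, -2.4]
width: 0.0256
bar mm [-38.6536 -55.1589 224.2629] punch x,y in post [ 0.7057 -0.005   0.7085] [-0.0021 -1.     -0.005 ] F post [-0.3964  0.651  -2.4269] q [-1.1468  0.5619  0.4137  2.3512  1.7061  0.5039 -1.2518]
```

The force dropped, so the gate has snapped shut. Next I'll ease up to find the inside of the gate.

```bash
python3 -m inch '[[-0.0014,0,-0.0014,0,0,0],[-0.0014,0,-0.0014,0,0,0],[0,0,0,0,0,0],[0,0,0,0,0,0]]' | sed -n '2p;4,5p'
python3 p.py
python3 -m inch '[[-0.0007,0,-0.0007,0,0,0],[0,0,0,0,0,0]]' | sed -n '2p;4,5p'
python3 -m inch '[[-0.0007,0,-0.0007,0,0,0],[0,0,0,0,0,0]]' | sed -n '2p;4,5p'
python3 p.py
```

```text
tool_pos: [0.5603, 0.2204, 0.1848]
ft_force: [0.1, -0.6, 0.3]
width: 0.0254
bar mm [-38.8597 -54.9136 228.3532] punch x,y in post [ 0.7058 -0.005   0.7084] [-0.0016 -1.     -0.0055] F post [ 0.2729 -0.5038  0.2702] q [-1.1526  0.5539  0.4207  2.3489  1.6897  0.501  -1.2308]
tool_pos: [0.5603, 0.2204, 0.1858]
ft_force: [-0.5, 0.3, -0.9]
width: 0.0262
tool_pos: [0.5603, 0.2204, 0.1868]
ft_force: [-0.4, -0.0, -1.2]
width: 0.026
bar mm [-38.8649 -54.9268 230.3237] punch x,y in post [ 0.7058 -0.005   0.7083] [-0.0016 -1.     -0.0054] F post [-0.4194 -0.159  -1.2155] q [-1.1553  0.5501  0.4241  2.3477  1.6812  0.4997 -1.22  ]
```

```bash
for i in 1; do python3 -m inch '[[-0.0005,0,-0.0005,0,0,0],[0,0,0,0,0,0]]' | sed -n '2p;4p'; done
python3 -m inch '[[-0.00035,0,-0.00035,0,0,0],[0,0,0,0,0,0]]' | sed -n '2p;4p'
python3 -m inch '[[-0.00035,0,-0.00035,0,0,0],[0,0,0,0,0,0]]' | sed -n '2p;4p'
```

```text
tool_pos: [0.5603, 0.2204, 0.1875]
ft_force: [-0.9, -0.7, -1.2]
tool_pos: [0.5603, 0.2204, 0.1879]
ft_force: [-0.4, 0.2, -1.4]
tool_pos: [0.5603, 0.2204, 0.1884]
ft_force: [1.2, 0.3, -1.4]
```

```bash
python3 -m inch '[[-0.00035,0,-0.00035,0,0,0],[0,0,0,0,0,0]]' | sed -n '2p;4p'
python3 -m inch '[[-0.00035,0,-0.00035,0,0,0],[0,0,0,0,0,0]]' | sed -n '2p;4p'
python3 p.py
```

```text
tool_pos: [0.5603, 0.2204, 0.189]
ft_force: [-0.7, -0.6, -0.2]
tool_pos: [0.5603, 0.2204, 0.1894]
ft_force: [-0.1, -0.2, -1.0]
bar mm [-38.893  -54.9213 232.962 ] punch x,y in post [ 0.7059 -0.0049  0.7083] [-0.0015 -1.     -0.0054] F post [-0.0065 -0.2239 -0.9762] q [-1.1589  0.545   0.4287  2.346   1.6698  0.4982 -1.2054]
```

```bash
python3 -m inch '[[-0.00035,0,-0.00035,0,0,0],[0,0,0,0,0,0]]' | sed -n '2p;4p'
python3 -m inch '[[-0.00035,0,-0.00035,0,0,0],[0,0,0,0,0,0]]' | sed -n '2p;4p'
python3 p.py
```

```text
tool_pos: [0.5601, 0.2204, 0.1897]
ft_force: [0.5, 0.8, -3.1]
tool_pos: [0.56, 0.2205, 0.19]
ft_force: [0.6, -0.2, -5.2]
bar mm [-39.1557 -54.9821 233.5452] punch x,y in post [ 0.7065 -0.0045  0.7077] [-0.0014 -1.     -0.005 ] F post [ 0.6571 -0.0153 -5.1809] q [-1.1602  0.5434  0.4301  2.3457  1.6654  0.497  -1.2   ]
```

```bash
python3 -m inch '[[-0.0002,0,-0.0002,0,0,0],[0,0,0,0,0,0],[0,0,0,0,0,0]]' | sed -n '2p;4,5p'; python3 p.py
python3 -m inch '[[0,0,0,0,0,0],[0,0,0,0,0,0]]' | sed -n '2p;4,5p'; python3 p.py
```

```text
tool_pos: [0.5601, 0.2204, 0.1904]
ft_force: [0.5, -0.4, -7.4]
width: 0.0258
bar mm [-39.0642 -54.9867 233.9763] punch x,y in post [ 0.7062 -0.0046  0.708 ] [-0.0014 -1.     -0.0051] F post [ 0.625  -0.1921 -7.4059] q [-1.1606  0.5428  0.4307  2.3455  1.6643  0.4972 -1.1985]
tool_pos: [0.5602, 0.2204, 0.1906]
ft_force: [0.8, -0.2, -8.5]
width: 0.0257
bar mm [-38.9465 -55.0228 234.1102] punch x,y in post [ 0.7061 -0.0048  0.7081] [-0.0016 -1.     -0.0052] F post [ 0.7851  0.1266 -8.484 ] q [-1.1605  0.5427  0.4307  2.3454  1.6643  0.4973 -1.1986]
```

```bash
python3 -m inch '[[0,0,0,0,0,0],[0.001,0,0.001,0,0,0],[0.001,0,0.005,0,0,0],[0,0,0.003,0,0,0],[0,0,0,0,0,0]]' | sed -n '2p;4,5p'; python3 p.py -34 -55 224 62
```

```text
tool_pos: [0.5653, 0.2184, 0.1829]
ft_force: [0.6, -0.3, -0.1]
width: 0.0259
bar mm [-33.5008 -55.0526 226.5016] punch x,y in post [ 0.7055 -0.0051  0.7087] [-0.0021 -1.     -0.0052] F post [ 0.6722 -0.0514 -0.0802] q [-1.1404  0.5596  0.4195  2.3447  1.7057  0.498  -1.2391]
rot [ 0.0014 -0.2944 -0.0054]
TCP target [0.578  0.2135 0.1728] d after rot (tool) [ 0.0026 -0.0002  0.0167] before rot [-0.0024 -0.0003  0.0168]
```

```bash
python3 -m inch '[[-0.0005,0,0.0055,0,-0.1,0],[-0.0005,0,0.0055,0,-0.1,0],[0,0,0.0055,0,-0.1,0],[0,0,0,0,0,0]]' | sed -n '2p;4,5p'; python3 p.py -33.5 -55 221 62
```

```text
tool_pos: [0.577, 0.2147, 0.1714]
ft_force: [-0.5, -0.1, -1.3]
width: 0.0257
bar mm [-35.5272 -54.2826 222.6742] punch x,y in post [ 0.4662 -0.0011  0.8847] [ 0.0003 -1.     -0.0014] F post [-0.4289 -0.2416 -1.3141] q [-1.1834  0.7579  0.3466  2.4278  1.9223  0.8661 -1.6774]
rot [ 0.0009  0.0037 -0.0011]
TCP target [0.5784 0.2133 0.1698] d after rot (tool) [ 0.0006 -0.0008  0.0024] before rot [ 0.0006 -0.0008  0.0024]
```

```bash
python3 -m inch '[[0.0006,-0.0008,0.0022,0,0,0],[0,0,0,0,0,0]]' | sed -n '2p;4,5p'
python3 -m inch '[[0,0,0,0,0,0],[0,0,0,0,0,0],[0,0,-0.05,0,0,0],[0,0,-0.06,0,0,0],[0,0,-0.06,0,0,0]]' 0.07
python3 -m inch '[[0,0,-0.04,0,0,0],[0,0,0,0,0,0],[0,0,0,0,0,0],[0,0,0,0,0,0],[0,0,0,0,0,0]]'
python3 - <<'E'
from h import *
a=grab("side"); t=grab("top")
x=cv2.resize(a[1][120:260,200:340],(420,420),interpolation=2); y=cv2.resize(t[1][100:200,150:250],(380,380),interpolation=2)
cv2.imwrite("pics/c3.png",np.hstack([x,cv2.copyMakeBorder(y,0,40,0,0,0)]))
E
```

```text
tool_pos: [0.5793, 0.2123, 0.1726]
ft_force: [0.5, -0.6, -0.9]
width: 0.0261
t: 20.98
tool_pos: [0.4362, 0.265, 0.2513]
ee_rot: [[-0.435, 0.349, 0.83], [0.167, 0.937, -0.307], [-0.885, 0.005, -0.466]]
ft_force: [0.2, 1.6, -0.1]
width: 0.0683
finger_force: 0.0
t: 21.6
tool_pos: [0.4051, 0.2761, 0.2691]
ee_rot: [[-0.434, 0.35, 0.83], [0.166, 0.937, -0.308], [-0.886, 0.004, -0.465]]
ft_force: [0.5, 1.1, 0.0]
width: 0.0697
finger_force: 0.0
```

View pics/c3.png

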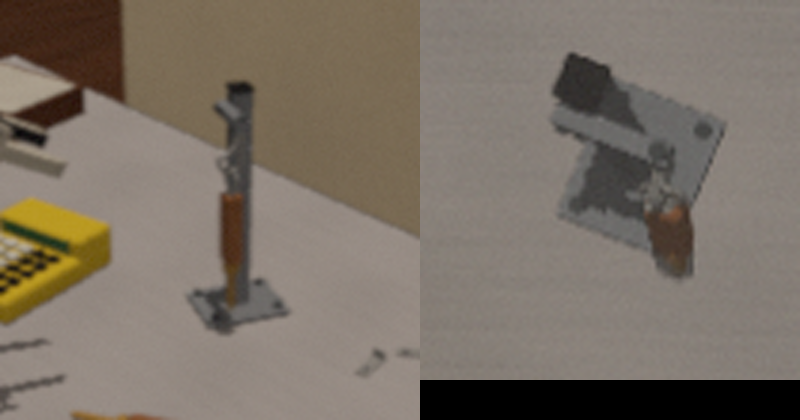

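The punch hangs from the hook, with its handle at (232,230) in the side crop. It's still swinging slightly, so I'll let it settle and then check.

```bash
Z='[[0,0,0,0,0,0],[0,0,0,0,0,0],[0,0,0,0,0,0],[0,0,0,0,0,0],[0,0,0,0,0,0]]'
for i in $(seq 18); do python3 -m inch '[[0,0,0,0,0,0],[0,0,0,0,0,0],[0,0,0,0,0,0],[0,0,0,0,0,0],[0,0,0,0,0,0]]' >/dev/null; done
python3 - <<'E'
from h import *; from p import PR,POST
np.set_printoptions(precision=1,suppress=True)
for k in range(4):
    for n in ("side","top"):
        c,im,d=grab(n); hsv=cv2.cvtColor(im,cv2.COLOR_BGR2HSV); m=cv2.inRange(hsv,(3,90,30),(25,255,255))>0
        Q=(cloud(c,d)-POST)@PR*1e3; k2=m&(d>0)&(abs(Q[...,1]+55)<60)&(abs(Q[...,0]+33)<80)&(Q[...,2]>30)
        q=Q[k2]; print(n,len(q),q.mean(0),q[q[:,2]>140].mean(0),q[q[:,2]<120].mean(0), q[:,2].min())
print(sensors.get_state()["t"])
E
```

```text
side 212 [-34.7 -57.8 131.2] [-34.5 -58.4 165.7] [-35.  -56.6  88.3] 38.02943870117467
top 43 [-38.  -60.6 162.9] [-37.4 -60.6 177.1] [-39.4 -60.6 105.6] 91.85718148409597
side 212 [-35.  -58.2 131.8] [-34.8 -58.7 165.5] [-35.6 -57.1  88.1] 38.01822133735733
top 46 [-38.1 -59.8 159.5] [-37.6 -60.1 175.9] [-40.4 -57.6  93.7] 43.01476291608902
side 214 [-34.8 -57.9 131.6] [-34.7 -58.6 165.5] [-34.7 -56.5  88.4] 38.33096631769951
top 41 [-38.1 -60.1 160. ] [-36.9 -61.3 177.4] [-40.3 -58.3  93.7] 45.66169374792085
side 215 [-34.7 -57.8 131.3] [-34.7 -58.5 165.3] [-35.2 -56.9  88.4] 36.088347049304105
top 38 [-38.1 -59.6 167.3] [-37.3 -60.  179.2] [-40.4 -59.  106.8] 91.81729968552447
33.35
```

It hangs vertical at x ≈ -34.7, y ≈ -57 mm in the post frame and isn't moving, so I'm handing in.

```bash
python3 -c "
from bench import job; print(job.job_done())"
```

```text
the job is handed in; nothing more can be done
None
```

The punch went through the gate, which snapped shut. I tugged it against the inside of the gate at about 7 N, let it hang free and still on the hook, and handed the job in at about 33 s; no verdict came back.

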